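# Clamp a test coupon in the bench thickness gauge until its ratchet slips

## Task

Load the waisted metal test coupon into the thickness gauge: one wide end flat on the round anvil under the spindle, pushed up to the end stop, the other wide end between the lips of the rear rest. Then wind the spindle down on it with the slim ratchet knob at the very top, clockwise, until the ratchet slips on the clamped coupon, and leave it clamped. Go gently: the knob sinks as it turns, so let the hand go down with it and do not lean on it or hold it up, and leave the other things on the bench where they are.

Things in the scene. Friction and masses are not known exactly. Their poses are not given: they have to be found in the camera images.
- coupon_mid (a point): centre (half-way up) of the loose flat bare-metal test coupon, 180 long, 8 thick; its two ends are 22 wide for 46 mm each, its middle 80 mm is a waist 14 wide (75 g or so). x along its length, y across, z up; either end may be loaded. Starts flat on the bench
- plain_bar_mid (a point): centre (half-way up) of a second loose bare-metal bar, 180 x 22 x 8, straight, without a waist: a bystander. x along its length
- anvil (a point): centre of the flat top of the gauge's round steel anvil (30 across, 30 above the bench), on the vertical spindle axis. The gauge is screwed down. Its y axis (level) points from the anvil to the rear rest, x across, z up. Between anvil and rest is open space (y = 15 to 120 mm) down to the 14 high base plate (70 wide in x). The spindle's tip starts 12.5 to 15.5 mm above the anvil
- rest (a point): centre of the flat top of the rear rest, 140 mm along the gauge's y axis from the anvil and level with it; 40 long in y, with two lips along y, 9 mm high, whose inner faces stand 29 mm apart (x = -14.5 and +14.5 mm). Same axes as the anvil. Lower the coupon farther back than home (near end at y > 20 mm, clear of the 32 wide screw head) and slide it along -y under the spindle's tip
- stop (a point): foot of the end stop's face, 20 mm from the anvil's centre along -y; the stop is 24 wide and stands 10 mm above the anvil's top. A coupon pushed against it has its centre 70 mm along +y from the anvil's centre. Behind the stop (38 to 72 mm from the anvil's centre) is a column 92 high, with an overarm that carries the screw over the anvil
- knob (a point): point on the vertical axis of the steel ratchet knob at the very top of the gauge, 14 mm below its top; the knob is a knurled upright cylinder 24 across, 38 tall, and turns the screw through a ratchet. Under it, after a 4 mm gap, is the wider thimble (31 across, 20 tall), not to be turned by hand. This point lies 105 mm above the spindle's tip
- ratchet (a joint): angle (rad) by which the knob has slipped on the thimble, 0 at the start, growing clockwise from above. It slips at about 0.08 N m; freely winding the screw takes 0.05 N m. A slip on the coupon clamps it with some 15 N if the hand adds no push or pull. If the hand holds the knob up, the ratchet slips early and little is clamped; if it leans on the knob, its push is added
- spindle: the screw's spindle, 8 across, with thimble and knob; origin at the centre of its lower end (the tip). Spindle, thimble and knob sink together, 2.5 mm for each radian that the thimble turns clockwise seen from above (up if turned back). The screw stays where it is left. Pressing the coupon with more than 30 N damages it
- timer: grey-white bench timer, 66 x 66 x 25, origin under its centre: a bystander
- label_tape: roll of label tape lying flat, 68 across, 19 high, origin under its centre: a bystander
- beaker: small glass beaker, 45 across, 58 high, origin under its centre: a bystander
- pen: thin ball pen lying on the bench, 145 long, 11 thick, origin under its centre: a bystander

How it is judged:
By the outcome, as a careful person would: the job done as asked, in the order asked, and still so for the second after the job is handed in, with the robot touching nothing.
It also fails if it takes over 72 s, if anything falls off the work surface, if the arm or the gripper's body presses on something with over 40 N, if the wrist force passes 120 N, or if a joint passes its speed limit or range.

## Robot

A 6-joint arm with a two-finger parallel gripper is mounted at the origin on a cart in front of the work surface, level with it; the furniture and walls round the work are solid. World frame = base frame: x ahead of the robot, y to its left, z up, the work surface at z = 0. Lengths are in mm, angles in rad, forces in N, time in s.
With the tool pointing down it reaches from about 250 to 850 mm from the base axis. Payload 12.5 kg.
Tool frame: the origin (TCP) lies midway between the tips of the shut fingers; the grasp point (between the pads) lies 19 mm behind it; z points along the fingers, y is the line along which they close (so a half turn about z gives the same grasp; the last joint's range is limited). The gripper opens to 93 mm and grips with 3 to 60 N. Pads are 15 mm wide; open, the fingers measure 128 mm over their backs; the gripper's body (75 mm by 188 mm) begins 65 mm behind the grasp point.
Start: joints at [1.128, 0.351, 1.652, -0, 1.139, -0.085], TCP at [192.586, 515.165, 218.633] pointing down, gripper open.
Joint ranges: [-2.75, 2.75], [-0.79, 2.1], [0.01, 2.65], [-1.57, 4.71], [0.07, 3.14], [-2.87, 2.87]. Speed limits (rad/s): [2.22, 2.22, 2.79, 3.14, 3.14, 3.14].

## Interface

Orientations are given as a unit quaternion [w, x, y, z].
In Python, from plant import env, viewer gives the robot as it stands.
- The arm moves only by the tool play_rows, never from a script. Its arguments are lists of equal length, an entry for each row: "travel": the shift along the tool's x, y, z in mm, a list of three; "spin": the turn about the tool's z in rad; "claw": the closure, from -1 (fully open) to 1 (shut), so that 0 is half open. In form: {"travel": [[dx, dy, dz], ...], "spin": [spin, ...], "claw": [claw, ...]}. A call has 1 to 8 rows; each row shifts and turns the commanded pose from where the row before left it, along the tool's axes as they then stand; what a row does not reach is not made up. A row lasts 1/10 s, in which the tool goes at most 50 mm and 8.59 degrees, less where a joint would pass 70% of its speed; a pose out of reach is approached as far as the arm can. A call is refused whole if a number of a shift passes 50 or a number of a turn 0.15, either way. A call with a gripper value outside its range is refused whole. The fingers move at their own pace and stop on an object; "grip_force" is the grip in N (left out, the last holds). Time passes only in rows, so rows that do not move let the fingers close. It gives the time, the measured TCP pose, the force, the opening and the grip force at its end, in the units of the state.
- env.state(): the state, without advancing time (a new reading comes with each control period).
- viewer.read_camera(name): name is "scene" or "top" or "wrist"; returns the picture (384x512x3 uint8, red, green, blue); there is no depth.
- viewer.get_calibration(name): a dict with "mtx" (3x3 intrinsics, pixels), "k1" (the pictures are not rectified: a ray, as slopes to the right and down, at radius r is drawn at 1 + k1 r^2 times it, then the intrinsics apply), "cam_to_world" (4x4, takes a point from camera to world coordinates); the wrist camera has in their place "hand_eye" (4x4, takes a point from camera to tool coordinates, whose origin is the TCP and whose axes are the flange's). Camera axes: x right, y up, looking along -z (the intrinsics and any distortion apply to the point x, -y, -z); pixel columns grow to the right and rows downward; lengths in mm; the calibration is good to about 2 mm. A picture is of the moment at which its call begins: read the wrist's pose just before it. get_calibration takes no time and is no camera call.
- env.sign_off(): hands the job in; it is judged then, once.
Trained networks look in the newest picture that a camera, given by its name, has taken for a name from the list of things; names that differ only in an ending like _2 or _b are one class to them, and where a whole thing is asked for, a point or a joint stands for the part that bears it (a point fixed in the world has none). Each returns a list of dicts, best first, with "conf" (0 to 1); they miss things now and then, are a little off and sometimes report something else, mostly with a low value. They report only what shows in the picture. A call takes as long as a camera call.
- viewer.look_for(name, camera): "centre" ([column, row] in pixels, amid what is visible of it).
The state is a dict: "time": time; "joint_positions": joint angles; "qd": joint speeds; "tau": joint torques, N m; "eef_pos": TCP position; "orientation": TCP orientation; "wrist_force": force on the tool from outside, world axes, zero at the start; "ft_torque": the same for the moment, N m; "opening": finger opening in mm; "grasp_force": force on a finger pad.
Only numpy, scipy, OpenCV 4.12 (cv2) and the standard library are available. Lean on these libraries where they do the work, as an engineer would, in place of code of your own. Each camera call takes 0.05 s, during which the arm holds its last target. There are 200 camera calls.

## Working session

There is one attempt and no reset: what is moved stays moved. The work goes in short steps, Python scripts to look and compute and a tool call to move; the robot and the scene stay as the last step left them, time stands still between calls to the robot, and variables do not carry over. Pictures are saved under pics/ and viewed, at most 10 in all, crops included, and the job is handed in when it is done.

Besides the shell and the picture viewer there is one more tool, called after "Request:" as name([rows], argument=value, ...), one row to a line, values as JSON. play_rows: Moves the arm, as the interface text tells. Its arguments: {"type":"object","properties":{"travel":{"type":"array","items":{"type":"array","items":{"type":"number"}}},"spin":{"type":"array","items":{"type":"number"}},"claw":{"type":"array","items":{"type":"number"}},"grip_force":{"type":"number"}},"required":["travel","spin","claw"]}

```bash
mkdir -p pics; cat > h.py <<'E'
import numpy as np, cv2
from plant import env, viewer
from scipy.spatial.transform import Rotation as R
def T(cam):
    c=viewer.get_calibration(cam)
    if cam!='wrist': return c,np.array(c['cam_to_world'])
    s=env.state(); q=s['orientation']; M=np.eye(4)
    M[:3,:3]=R.from_quat([q[1],q[2],q[3],q[0]]).as_matrix(); M[:3,3]=s['eef_pos']
    return c,M@np.array(c['hand_eye'])
def ray(cam,px):
    c,M=T(cam);K=np.array(c['mtx'])
    n=cv2.undistortPoints(np.array([[px]],float),K,np.array([c['k1'],0,0,0.]))[0,0]
    return M[:3,3],M[:3,:3]@np.array([n[0],-n[1],-1])
def at(cam,px,z):
    o,d=ray(cam,px);return o+d*(z-o[2])/d[2]
def proj(cam,P):
    c,M=T(cam);K=np.array(c['mtx']);p=np.linalg.inv(M)@np.append(P,1)
    x=-p[0]/p[2];y=p[1]/p[2];s=1+c['k1']*(x*x+y*y)
    return np.array([K[0,0]*x*s+K[0,2],-K[1,1]*y*s+K[1,2]])
def save(cam,name):
    im=viewer.read_camera(cam);cv2.imwrite('pics/'+name,im[:,:,::-1]);return im
E
python3 - <<'E'
from h import *
a=save('top','t.png');b=save('scene','s.png');
cv2.imwrite('pics/ts.png',cv2.resize(np.vstack([a,b])[:,:,::-1],None,fx=.78,fy=.78))
for n,z in dict(coupon_mid=4,plain_bar_mid=4,anvil=30,rest=30,stop=30,knob=149,spindle=100,timer=25,label_tape=19,beaker=58,pen=8).items():
  for cam in ('top','scene'):
    for r in viewer.look_for(n,cam)[:2]:
        print(n,cam,np.round(r['centre']),round(r['conf'],2),at(cam,r['centre'],z).round())
print(env.state())
for c in('top','scene','wrist'):print(viewer.get_calibration(c))
E
```

```text
coupon_mid top [150. 200.] 0.68 [554. 447.   4.]
coupon_mid top [194. 212.] 0.67 [514. 295.   4.]
coupon_mid scene [195. 207.] 0.53 [492. 292.   4.]
plain_bar_mid top [214. 183.] 0.57 [611. 228.   4.]
plain_bar_mid scene [230. 201.] 0.67 [595. 234.   4.]
plain_bar_mid scene [302. 243.] 0.35 [623. -73.   4.]
anvil top [314. 205.] 0.6 [ 536. -100.   30.]
anvil scene [297. 263.] 0.97 [ 530. -135.   30.]
rest top [317. 203.] 0.63 [ 539. -111.   30.]
rest scene [295. 261.] 0.81 [ 532. -127.   30.]
stop top [315. 203.] 0.61 [ 540. -105.   30.]
stop scene [295. 259.] 0.86 [ 539. -122.   30.]
stop scene [226. 200.] 0.34 [572. 221.  30.]
knob scene [304. 233.] 0.56 [ 538. -148.  149.]
spindle top [333. 200.] 0.48 [ 542. -150.  100.]
spindle scene [303. 241.] 0.75 [ 552. -133.  100.]
timer top [336. 159.] 0.62 [ 689. -180.   25.]
timer top [212. 184.] 0.25 [607. 232.  25.]
timer scene [342. 246.] 0.67 [ 681. -178.   25.]
label_tape top [370. 169.] 0.61 [ 655. -292.   19.]
label_tape top [195. 212.] 0.59 [515. 289.  19.]
beaker top [150. 199.] 0.67 [555. 432.  58.]
beaker top [333. 158.] 0.49 [
[... 1752 characters left out ...]
828e-02,  7.93107522e-01,  6.08984300e-01,
         9.18334090e+02],
       [ 0.00000000e+00,  0.00000000e+00,  0.00000000e+00,
         1.00000000e+00]])}
{'mtx': array([[287.19991344,   0.        , 252.09000317],
       [  0.        , 287.19991344, 185.95784084],
       [  0.        ,   0.        ,   1.        ]]), 'k1': -0.02370370701210897, 'hand_eye': array([[-8.30934338e-04,  9.71288749e-01,  2.37902239e-01,
         6.55320055e+01],
       [ 9.99999642e-01,  8.45383776e-04,  4.12870818e-05,
         4.02083034e-01],
       [-1.61017015e-04,  2.37902188e-01, -9.71289104e-01,
        -1.65675676e+02],
       [ 0.00000000e+00,  0.00000000e+00,  0.00000000e+00,
         1.00000000e+00]])}
```

View pics/ts.png

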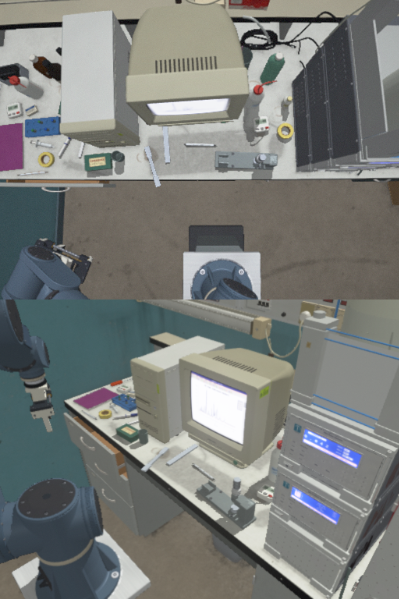

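The pictures show the coupon at about (194,212) and the plain bar at (214,183) in the top view, and the gauge at about (315,205). I'll zoom in next.

```bash
python3 - <<'E'
import cv2,numpy as np
a=cv2.imread('pics/t.png')[150:246,170:370];b=cv2.imread('pics/s.png')[180:290,150:350]
cv2.imwrite('pics/z.png',np.vstack([cv2.resize(a,(600,288),interpolation=2),cv2.resize(b,(560,308),interpolation=2)[:,:560].copy() if 0 else cv2.resize(b,(600,310),interpolation=2)]))
E
```

```text
(no output)
```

View pics/z.png

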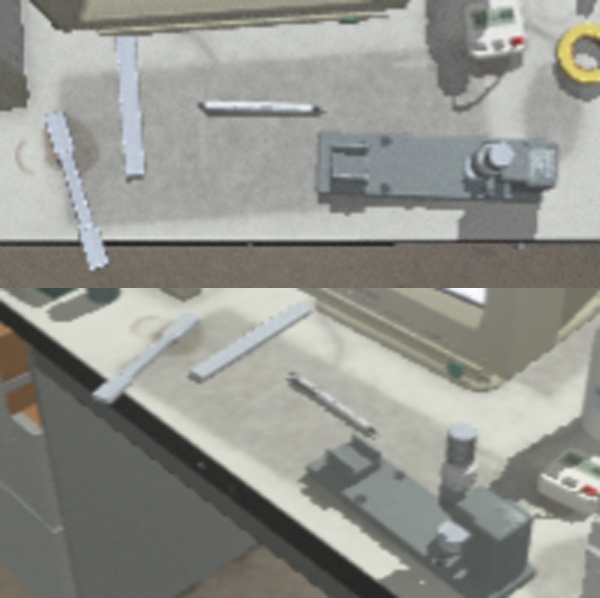

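```bash
cat >> h.py <<'E'
def yaw():
    q=env.state()['orientation'];X=R.from_quat([q[1],q[2],q[3],q[0]]).as_matrix();return np.degrees(np.arctan2(X[1,0],X[0,0])),X
def go(P):
    s=env.state();y,X=yaw();d=np.array(P)-s['eef_pos'];print('t',round(s['time'],2),'eef',s['eef_pos'].round(1),'yaw',round(y,2),'delta_tool',(X.T@d).round(1))
E
python3 - <<'E'
from h import *
z=lambda u,v,h:at('top',(170+u/3,150+v/3),h).round(1)
print('ends',z(55,115,8),z(98,266,8),'bar',z(126,38,8),z(135,176,8))
print('base corners',z(318,133,14),z(318,193,14),z(545,200,14),'rest',z(350,160,35),'knob',z(498,154,163))
print('edge',z(100,242,0))
m=(z(55,115,8)+z(98,266,8))/2;print(m);go([m[0],m[1],160])
E
```

```text
ends [594.5 316.1   8. ] [426.5 264.6   8. ] bar [682.  237.3   8. ] [525.6 225.    8. ]
base corners [571.9  21.7  14. ] [505.6  22.3  14. ] [ 496.5 -226.6   14. ] rest [539.8 -12.1  35. ] knob [ 532.4 -148.2  163. ]
edge [453.  264.1   0. ]
[510.5  290.35   8.  ]
t 1.2 eef [192.6 515.2 218.6] yaw 159.5 delta_tool [-376.5  -99.2   58.6]
```

Request:
play_rows([
  [-47,-12.4,5],
  [-47,-12.4,5],
  [-47,-12.4,5],
  [-47,-12.4,5],
  [-47,-12.4,5],
  [-47,-12.4,5],
  [-47,-12.4,5],
  [-47,-12.4,5],
], spin=[0,0,0,0,0,0,0,0], claw=[0,0,0,0,0,0,0,0], grip_force=20)

```text
time: 2.0
eef_pos: [511.6, 289.1, 178.6]
orientation: [0.0, 0.178, 0.984, 0.0]
wrist_force: [-0.1, 1.4, -0.5]
opening: 46.8
grasp_force: 0.0
```

Request:
play_rows([
  [0,0,0],
  [0,0,0],
  [0,0,0],
  [0,0,0],
  [0,0,0],
  [0,0,0],
], spin=[-0.131,-0.131,-0.131,-0.131,-0.131,0], claw=[0,0,0,0,0,0])

```text
time: 2.6
eef_pos: [510.0, 290.5, 178.6]
orientation: [-0.0, -0.149, 0.989, -0.0]
wrist_force: [0.4, -0.4, 0.2]
opening: 46.3
grasp_force: 0.0
```

```bash
cat > w.py <<'E'
from h import *
import sys
im=save('wrist',sys.argv[1]);go([0,0,0])
for n in sys.argv[2:]:
  n,z=n.split(':')
  for r in viewer.look_for(n,'wrist')[:2]: print(n,np.round(r['centre']),round(r['conf'],2),at('wrist',r['centre'],float(z)).round(1))
E
python3 w.py w1.png coupon_mid:4
```

```text
t 2.65 eef [510.  290.6 178.6] yaw -163.13 delta_tool [ 572.4 -130.1  178.6]
coupon_mid [256. 163.] 0.55 [499.1 292.8   4. ]
coupon_mid [195. 193.] 0.25 [555.7 231.7   4. ]
```

View pics/w1.png

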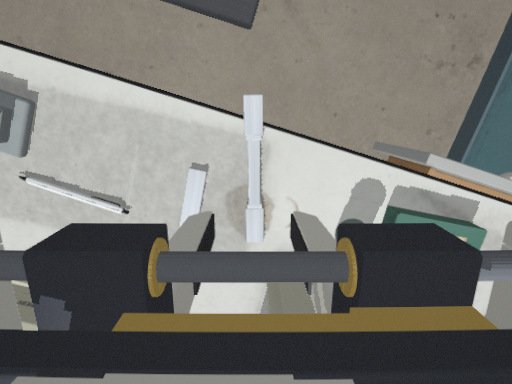

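The coupon runs from about (253.5,96) to (255.5,242), close to straight along the tool's x. The plain bar is on the left at (195,165).

```bash
python3 - <<'E'
from h import *
a=at('wrist',(253.5,96),8);b=at('wrist',(255.5,241),8);print(a,b,np.linalg.norm(a-b),np.degrees(np.arctan2(*(b-a)[1::-1])))
m=(a+b)/2;print(m);go([m[0],m[1],2])
E
```

```text
[426.36617993 267.38131337   8.        ] [593.78882291 320.65247998   8.        ] 175.6933651976181 17.65022542298711
[510.07750142 294.01689668   8.        ]
t 2.7 eef [510.  290.6 178.6] yaw -163.19 delta_tool [ -1.    3.3 176.6]
```

Request:
play_rows([
  [-1,3.3,25],
  [0,0,35],
  [0,0,35],
  [0,0,35],
  [0,0,25],
  [0,0,12],
  [0,0,6],
  [0,0,3],
], spin=[-0.015,0,0,0,0,0,0,0], claw=[0,0,0,0,0,0,0,0])

```text
time: 3.5
eef_pos: [510.4, 294.2, 3.0]
orientation: [0.0, -0.155, 0.988, 0.0]
wrist_force: [0.5, -0.2, 0.8]
opening: 46.3
grasp_force: 0.0
```

Request:
play_rows([
  [0,0,0],
  [0,0,0],
  [0,0,0],
  [0,0,0],
  [0,0,0],
  [0,0,0],
  [0,0,0],
], spin=[0,0,0,0,0,0,0], claw=[0.4,0.6,0.8,1,1,1,1], grip_force=25)

```text
time: 4.2
eef_pos: [510.2, 294.1, 3.0]
orientation: [0.0, -0.155, 0.988, 0.0]
wrist_force: [-0.4, -0.4, 4.6]
opening: 13.3
grasp_force: 25.0
```

Request:
play_rows([
  [0,0,-5],
  [0,0,-15],
  [0,0,-30],
  [0,0,-35],
  [0,0,-35],
  [0,0,-35],
  [0,0,-35],
  [0,0,-35],
], spin=[0,0,0,0.075,0.143,0.143,0.143,0.143], claw=[1,1,1,1,1,1,1,1])

```text
time: 5.0
eef_pos: [509.6, 293.9, 230.3]
orientation: [0.0, 0.169, 0.986, 0.0]
wrist_force: [0.5, 0.0, -0.3]
opening: 13.6
grasp_force: 25.0
```

Request:
play_rows([
  [0,0,0],
  [0,0,0],
  [0,0,0],
  [0,0,0],
  [0,0,0],
  [0,0,0],
  [0,0,0],
  [0,0,0],
], spin=[0.143,0.143,0.143,0.143,0.143,0.143,0.143,0.143], claw=[1,1,1,1,1,1,1,1])

```text
time: 5.8
eef_pos: [509.8, 293.9, 228.7]
orientation: [0.0, 0.676, 0.737, 0.0]
wrist_force: [-0.7, 0.3, 0.4]
opening: 13.7
grasp_force: 25.0
```

```bash
python3 -c "
from h import *
go([455,-150,230])"
```

```text
t 5.8 eef [509.8 293.9 228.7] yaw 94.93 delta_tool [-437.6  -92.8   -1.4]
```

Request:
play_rows([
  [0,0,0],
  [-30,-5,0],
  [-44,-8,0],
  [-44,-8,0],
  [-44,-8,0],
  [-44,-8,0],
  [-44,-8,0],
  [-44,-8,0],
], spin=[0.086,0,0,0,0,0,0,0], claw=[1,1,1,1,1,1,1,1])

```text
time: 6.6
eef_pos: [458.0, -1.9, 228.7]
orientation: [0.0, 0.705, 0.709, 0.0]
wrist_force: [1.0, -0.2, -0.5]
opening: 13.5
grasp_force: 25.0
```

Request:
play_rows([
  [-44,0,0],
  [-44,0,0],
  [-44,0,0],
  [-18,0,0],
  [0,0,0],
  [0,0,0],
], spin=[0,0,0,0,0,0], claw=[1,1,1,1,1,1])

```text
time: 7.2
eef_pos: [459.5, -150.0, 228.2]
orientation: [0.0, 0.705, 0.709, 0.0]
wrist_force: [-0.3, 0.2, -0.2]
opening: 13.4
grasp_force: 25.0
```

```bash
python3 w.py w2.png rest:30 anvil:30 knob:149
```

```text
t 7.25 eef [ 459.6 -149.5  228. ] yaw 90.36 delta_tool [ 152.3 -458.7  228. ]
rest [311. 124.] 0.64 [532.9 -93.4  30. ]
anvil [313. 126.] 0.68 [534.9 -95.   30. ]
knob [332. 193.] 0.56 [ 530.5 -149.3  149. ]
```

View pics/w2.png

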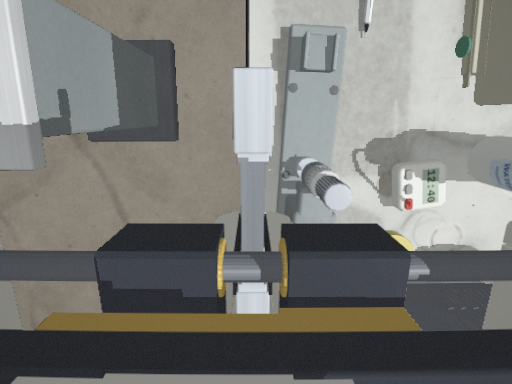

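The gauge is right of centre: the rest is at about (320,52), the base's rear edge at row 26 and the knob's top at about (339,194). I'll zoom in on it.

```bash
python3 - <<'E'
import cv2
a=cv2.imread('pics/w2.png')[15:215,270:370];cv2.imwrite('pics/w2z.png',cv2.resize(a[:100],(600,600),interpolation=2)) 
import numpy as np
cv2.imwrite('pics/w2z.png',np.hstack([cv2.resize(a[:75,:90],(450,375),interpolation=2),cv2.resize(a[125:200,:70],(350,375),interpolation=2)]))
E
```

```text
(no output)
```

View pics/w2z.png

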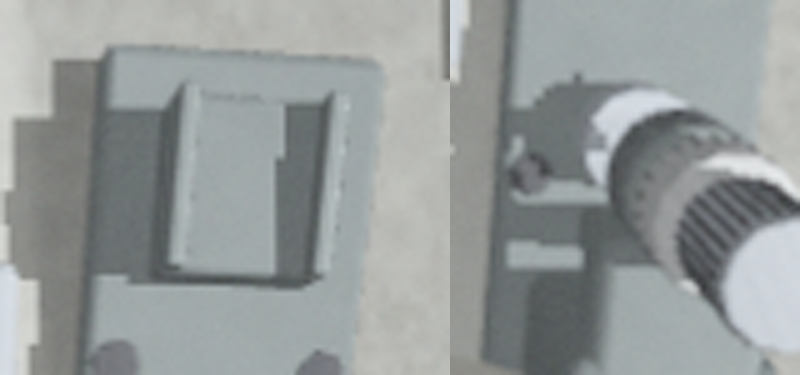

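```bash
python3 - <<'E'
from h import *
f=lambda u,v,z:at('wrist',(270+u/5,15+v/5),z)
for n,(u,v) in dict(lb=(201,90),lf=(185,265),rb=(331,98),rf=(314,275)).items(): print(n,f(u,v,39).round(1))
print('base',f(105,48,14).round(1),f(382,62,14).round(1))
im=cv2.imread('pics/w2.png');h=im[170:215,315:360].astype(int)
m=((h.min(2)>190)).astype(np.uint8)
n,l,s,c=cv2.connectedComponentsWithStats(m)
for i in range(1,n):
    if s[i,4]>100:
        p=c[i]+[315,170];print(s[i],p,at('wrist',p,163).round(1))
        cn,_=cv2.findContours((l==i).astype(np.uint8),0,1);e=cv2.fitEllipse(max(cn,key=len));print(e,at('wrist',np.array(e[0])+[315,170],163).round(1))
o=[r for r in viewer.look_for('rest','top')][:1]
E
```

```text
lb [524.6   8.5  39. ]
lf [522.7 -28.9  39. ]
rb [554.2   7.2  39. ]
rf [552.9 -30.8  39. ]
base [505.6  24.1  14. ] [572.8  21.8  14. ]
[   6    0   39   41 1019] [343.74386654 191.54268891] [ 536.  -144.2  163. ]
((26.55023956298828, 20.27176284790039), (37.1253776550293, 43.269989013671875), 131.94577026367188) [ 534.1 -143.1  163. ]
```

Request:
play_rows([
  [0,0,0],
  [40,0,0],
  [40,10,0],
  [41.3,30,0],
  [0,33.9,0],
  [0,0,40],
  [0,0,40],
  [0,0,40],
], spin=[0.043,0,0,0,0,0,0,0], claw=[1,1,1,1,1,1,1,1])

```text
time: 8.25
eef_pos: [537.4, -31.8, 106.4]
orientation: [0.0, 0.72, 0.694, 0.0]
wrist_force: [0.8, 0.4, -0.8]
opening: 13.2
grasp_force: 25.0
```

Request:
play_rows([
  [0,0,30],
  [0,0,13],
  [0,0,0],
  [0,0,0],
], spin=[0,0,0,0], claw=[1,1,1,1])

```text
time: 8.65
eef_pos: [538.2, -32.5, 65.9]
orientation: [0.001, 0.72, 0.694, 0.0]
wrist_force: [0.6, 0.4, 0.1]
opening: 13.1
grasp_force: 25.0
```

```bash
python3 w.py w3.png; python3 - <<'E'
from h import *
go([537.9,-31,60])
im=save('scene','s3.png');c=proj('scene',[536,-80,60]).astype(int);print(c)
z=im[c[1]-50:c[1]+50,c[0]-60:c[0]+60,::-1]
w=cv2.imread('pics/w3.png')
cv2.imwrite('pics/c3.png',np.hstack([cv2.resize(w[:260,150:400],(500,520)),cv2.resize(z,(300,250),interpolation=2).repeat(1,0) if 0 else cv2.copyMakeBorder(cv2.resize(z,(300,250),interpolation=2),0,270,0,0,0)]))
E
```

```text
t 8.7 eef [538.4 -32.6  66.2] yaw 87.9 delta_tool [  12.8 -539.4   64.9]
t 8.7 eef [538.4 -32.6  66.2] yaw 87.9 delta_tool [ 1.6 -0.6  6.2]
[284 142]
```

View pics/c3.png

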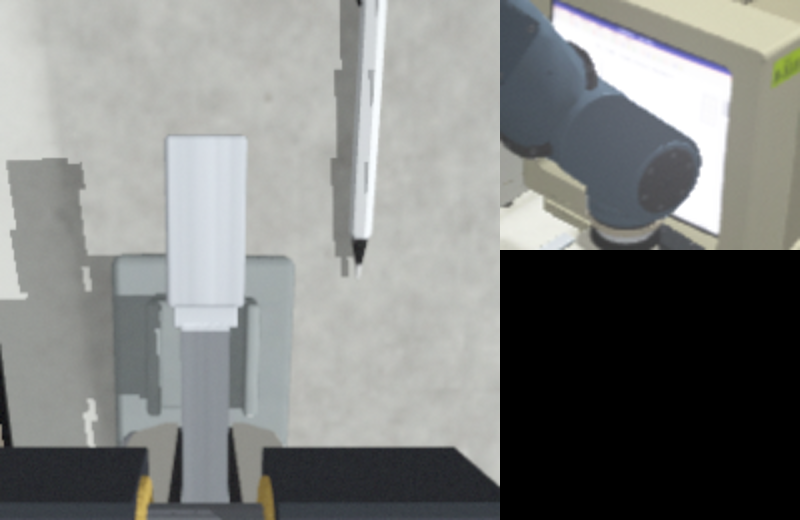

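The coupon sits straight in the grip, over the middle of the rest. The lips' inner edges are at crop x of about 161 and 247, and the coupon's end is at (207,135).

```bash
python3 - <<'E'
from h import *
f=lambda u,v,z:at('wrist',(150+u/2,v/2),z).round(1)
e=f(168,135,71),f(246,135,71);print('coupon end',e,(e[0]+e[1])/2)
print('neck',f(175,308,71),f(237,308,71), 'waist',f(181,400,71),f(228,400,71))
l=f(161,300,39),f(247,300,39);print('lips',l,(l[0]+l[1])/2)
l=f(160,405,39),f(246,412,39);print('lips',l,(l[0]+l[1])/2)
print('base',f(115,258,14),f(294,258,14))
E
```

```text
coupon end (array([532.2,  58.2,  71. ]), array([552.7,  57.4,  71. ])) [542.45  57.8   71.  ]
neck [531.8  12.5  71. ] [549.2  11.9  71. ] waist [532.2 -14.4  71. ] [545.9 -14.9  71. ]
lips (array([525.6,  11.3,  39. ]), array([554.4,  10.2,  39. ])) [540.    10.75  39.  ]
lips (array([523.2, -25.4,  39. ]), array([553.3, -29.1,  39. ])) [538.25 -27.25  39.  ]
base [507.4  24.8  14. ] [574.1  22.3  14. ]
```

Request:
play_rows([
  [0,-0.7,10],
  [0,0,10],
  [0,0,8],
  [0,0,3],
  [0,0,0],
  [0,0,0],
], spin=[0,0,0,0,0,0], claw=[1,1,1,1,1,1])

```text
time: 9.35
eef_pos: [537.5, -32.7, 34.9]
orientation: [0.001, 0.72, 0.694, 0.001]
wrist_force: [-6.4, 1.5, 21.7]
opening: 13.3
grasp_force: 46.1
```

Request:
play_rows([
  [0,0,-1.5],
  [0,0,0],
  [0,0,0],
], spin=[0,0,0], claw=[1,1,1])

```text
time: 9.65
eef_pos: [537.2, -32.6, 35.3]
orientation: [0.0, 0.72, 0.694, 0.0]
wrist_force: [-1.3, 0.0, 8.5]
opening: 13.1
grasp_force: 36.0
```

```bash
python3 w.py w4.png; python3 - <<'E'
from h import *
s=env.state();print(s['wrist_force'],s['ft_torque'],s['eef_pos'],s['orientation'])
save('top','t4.png');
w=cv2.imread('pics/w4.png')
cv2.imwrite('pics/c4.png',cv2.resize(w[60:250,180:330],(600,760)) [:600])
E
```

```text
t 9.7 eef [537.2 -32.7  35.3] yaw 87.87 delta_tool [  12.8 -538.1   34.8]
[-0.70340694 -0.08608591  8.11610795] [0.11277726 0.17706205 0.04477421] [537.19845726 -32.69766968  35.34818811] [4.03513474e-04 7.20102436e-01 6.93867569e-01 3.40227831e-04]
```

View pics/c4.png

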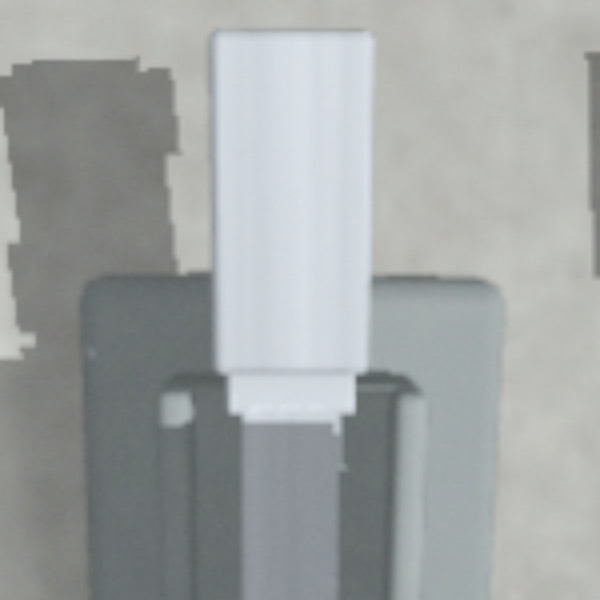

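Request:
play_rows([
  [0,0,-2],
  [-8,0,0],
  [-8,0,0],
  [-8,0,0],
  [-8,0,0],
  [-5,0,0],
  [0,0,0],
  [0,0,0],
], spin=[0,0,0,0,0,0,0,0], claw=[1,1,1,1,1,1,1,1])

```text
time: 10.55
eef_pos: [535.3, -69.6, 37.1]
orientation: [-0.0, 0.72, 0.694, -0.0]
wrist_force: [-0.7, 0.6, -0.0]
opening: 13.6
grasp_force: 25.0
```

```bash
python3 - <<'E'
from h import *
s=env.state();print(s['wrist_force'],s['ft_torque'],s['eef_pos'])
im=save('scene','s5.png');w=save('wrist','w5.png')
z=im[195:305,225:335]
cv2.imwrite('pics/c5.png',np.hstack([cv2.resize(z,(400,400),interpolation=2),cv2.resize(w[60:260,180:330],(300,400))])[:,:,::-1])
E
```

```text
[-0.73093371  0.60228945 -0.00448788] [-0.05969213  0.08840598  0.02007181] [535.25009203 -69.63961054  37.10447106]
```

View pics/c5.png

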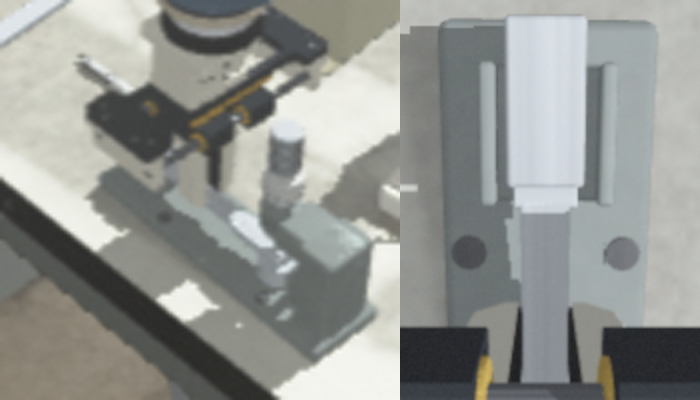

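The coupon's near end is over the anvil with no contact force, and the rear end is centred between the lips. Next I'll slide on to the stop.

Request:
play_rows([
  [-4,0,0],
  [-2,0,0.5],
  [-1,0,0.5],
  [-1,0,0],
  [-0.5,0,0],
  [0,0,0],
], spin=[0,0,0,0,0,0], claw=[1,1,1,1,1,1])

```text
time: 11.25
eef_pos: [535.0, -78.1, 36.1]
orientation: [-0.0, 0.72, 0.694, -0.0]
wrist_force: [-0.6, -0.6, -1.5]
opening: 13.7
grasp_force: 25.0
```

Request:
play_rows([
  [-0.7,0,0],
  [-0.7,0,0],
  [0,0,0],
], spin=[0,0,0], claw=[1,1,1])

```text
time: 11.55
eef_pos: [534.9, -79.5, 36.1]
orientation: [-0.0, 0.72, 0.694, -0.0]
wrist_force: [0.5, 0.5, -1.1]
opening: 13.6
grasp_force: 25.0
```

Request:
play_rows([
  [-0.7,0,0],
  [-0.7,0,0],
  [0,0,0],
], spin=[0,0,0], claw=[1,1,1])

```text
time: 11.85
eef_pos: [534.9, -81.0, 36.1]
orientation: [0.0, 0.72, 0.694, -0.0]
wrist_force: [-0.4, 0.2, 0.1]
opening: 13.5
grasp_force: 25.0
```

Request:
play_rows([
  [-0.7,0,0],
  [-0.7,0,0],
  [0,0,0],
], spin=[0,0,0], claw=[1,1,1])

```text
time: 12.15
eef_pos: [534.7, -81.3, 36.0]
orientation: [-0.001, 0.72, 0.694, 0.0]
wrist_force: [1.3, 8.5, -1.3]
opening: 13.8
grasp_force: 25.0
```

Request:
play_rows([
  [0.6,0,0.4],
  [0,0,0.4],
  [0,0,0],
], spin=[0,0,0], claw=[1,1,1])

```text
time: 12.45
eef_pos: [534.9, -81.2, 35.3]
orientation: [-0.0, 0.72, 0.694, 0.0]
wrist_force: [1.1, 6.4, -0.1]
opening: 13.5
grasp_force: 25.0
```

Request:
play_rows([
  [0.4,0,0.5],
  [0,0,0.5],
  [0,0,0],
], spin=[0,0,0], claw=[1,1,1])

```text
time: 12.75
eef_pos: [534.9, -81.2, 34.4]
orientation: [0.0, 0.72, 0.694, 0.0]
wrist_force: [1.2, 5.0, 0.3]
opening: 13.7
grasp_force: 25.0
```

Request:
play_rows([
  [0,0,0.5],
  [0,0,0.5],
  [0,0,0],
], spin=[0,0,0], claw=[1,1,1])

```text
time: 13.05
eef_pos: [534.9, -81.2, 33.4]
orientation: [0.0, 0.72, 0.694, 0.0]
wrist_force: [-0.6, 5.6, 2.1]
opening: 13.2
grasp_force: 25.0
```

Request:
play_rows([
  [0,0,0.5],
  [0,0,0],
  [0,0,0],
], spin=[0,0,0], claw=[1,1,1])

```text
time: 13.35
eef_pos: [534.9, -81.2, 33.0]
orientation: [0.0, 0.72, 0.694, 0.0]
wrist_force: [-0.5, 4.9, 4.5]
opening: 13.6
grasp_force: 25.0
```

Request:
play_rows([
  [0,0,0],
  [0,0,0],
  [0,0,0],
  [0,0,0],
], spin=[0,0,0,0], claw=[0.6,0.4,0.3,0.3])

```text
time: 13.75
eef_pos: [534.8, -81.5, 32.8]
orientation: [0.0, 0.72, 0.694, -0.0]
wrist_force: [-0.2, -0.1, -0.8]
opening: 32.1
grasp_force: 0.0
```

```bash
python3 - <<'E'
from h import *
s=env.state();print(s['wrist_force'],s['eef_pos'])
w=save('wrist','w6.png');w5=cv2.imread('pics/w5.png')[:,:,::-1]
cv2.imwrite('pics/c6.png',cv2.resize(w[50:260,160:350],(475,525))[:,:,::-1])
E
```

```text
[-0.17391629 -0.14183865 -0.7893758 ] [534.82847042 -81.48091612  32.75105012]
```

View pics/c6.png

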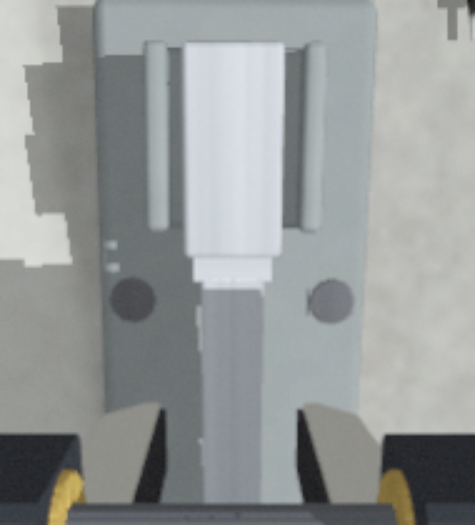

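The coupon lies flat between the lips, its far end level with the rest's rear edge (home). I'll lift off and go over to the knob.

Request:
play_rows([
  [0,0,-5],
  [0,0,-15],
  [0,0,-30],
  [0,0,-40],
  [0,0,-40],
  [0,0,-40],
  [0,0,-20],
  [0,0,0],
], spin=[0,0,0,0,0,0,0,0], claw=[0.3,0.3,0.3,0.3,0.3,0.3,0,0])

```text
time: 14.6
eef_pos: [536.1, -81.6, 226.1]
orientation: [0.002, 0.72, 0.694, 0.001]
wrist_force: [1.0, 0.4, -1.2]
opening: 43.5
grasp_force: 0.0
```

Request:
play_rows([
  [-30,0,0],
  [-40,0,0],
  [-35,0,0],
  [0,0,0],
  [0,0,0],
  [0,0,0],
], spin=[0,0,0,0,0,0], claw=[0,0,0,0,0,0])

```text
time: 15.2
eef_pos: [530.7, -185.4, 222.1]
orientation: [-0.001, 0.72, 0.694, -0.0]
wrist_force: [0.1, 0.9, 0.4]
opening: 46.8
grasp_force: 0.0
```

```bash
python3 w.py w7.png knob:149; python3 - <<'E'
from h import *
p=proj('wrist',[534,-150.5,163]);print(p)
w=cv2.imread('pics/w7.png');x,y=p.astype(int);x0,y0=max(x-50,0),max(y-50,0);print(x0,y0)
cv2.imwrite('pics/c7.png',cv2.resize(w[y0:y0+100,x0:x0+100],(600,600),interpolation=2))
E
```

```text
t 15.25 eef [ 530.9 -185.2  222.4] yaw 87.93 delta_tool [ 165.9 -537.   222.9]
knob [251. 152.] 0.68 [ 531.1 -148.9  149. ]
[254.34411026 215.67240702]
204 165
```

View pics/c7.png

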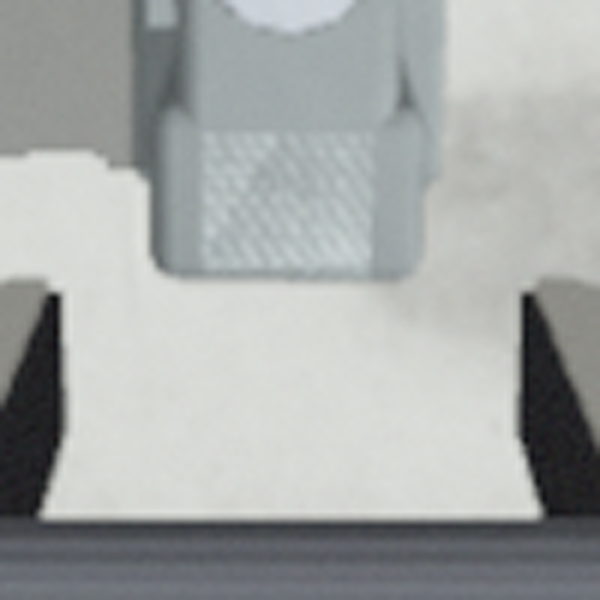

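The knob's top disc is at about column 252, with its lower edge at row 170; it lies on the overarm's centre line.

```bash
sed -i 's/-K\[1,1\]\*y\*s/K[1,1]*y*s/' h.py; python3 - <<'E'
from h import *
w=cv2.imread('pics/w7.png');g=cv2.cvtColor(w,6)
print(g[140:190:3,252]); print(g[155,225:285:2]); print(g[165,225:285:2])
c=cv2.HoughCircles(cv2.resize(g[120:200,210:300],None,fx=4,fy=4,interpolation=2),cv2.HOUGH_GRADIENT,1,40,param1=100,param2=15,minRadius=48,maxRadius=75)
print(c if c is None else [(x/4+210,y/4+120,r/4,at('wrist',(x/4+210,y/4+120),163).round(1)) for x,y,r in c[0][:3]])
print(at('wrist',(252.3,155),163),proj('wrist',[534,-150.5,163]))
E
```

```text
[127 213 214 212 213 212 210 211 210 210 181 168 167 167 168 166 183]
[133 106 110 110 111 102 161 210 208 209 210 209 210 211 212 211 212 212
 211 214 225 149 164 166 166 167 175 199 206 207]
[135 106 164 167 120 126 159 157 172 206 208 207 208 210 209 210 210 211
 208 167 165 169 168 168 168 171 178 215 217 216]
[(np.float32(251.625), np.float32(153.625), np.float32(15.5), array([ 531.9, -148.4,  163. ]))]
[ 532.42692888 -149.45887268  163.        ] [254.34411026 156.24327465]
```

Request:
play_rows([
  [18,0.3,0],
  [17.5,0.3,0],
  [0,0,0],
  [0,0,0],
  [0,0,0],
  [0,0,0],
  [0,0,0],
  [0,0,0],
], spin=[0,0,-0.138,-0.138,-0.138,-0.138,-0.138,-0.138], claw=[0,0,0,0,0,0,0,0])

```text
time: 16.1
eef_pos: [533.0, -149.5, 222.9]
orientation: [-0.0, 0.377, 0.926, 0.0]
wrist_force: [-0.0, 0.5, -0.5]
opening: 46.5
grasp_force: 0.0
```

Request:
play_rows([
  [0,0,0],
  [0,0,0],
  [0,0,0],
  [0,0,0],
  [0,0,0],
  [0,0,0],
  [0,0,0],
  [0,0,0],
], spin=[-0.138,-0.138,-0.138,-0.138,-0.138,-0.138,0,0], claw=[0,0,0,0,0,0,0,0])

```text
time: 16.9
eef_pos: [533.0, -150.0, 222.9]
orientation: [0.0, -0.022, 1.0, 0.0]
wrist_force: [0.4, -0.8, -0.8]
opening: 46.6
grasp_force: 0.0
```

```bash
python3 w.py w8.png knob:149; python3 - <<'E'
from h import *
go([532.8,-149.7,130]);print(env.state()['joint_positions'].round(2))
p=proj('wrist',[532.8,-149.7,163]);print(p)
g=cv2.cvtColor(cv2.imread('pics/w8.png'),6);x,y=p.astype(int)
print(g[y-30:y+40:2,x]);print(g[y,x-30:x+30:2])
E
```

```text
t 16.95 eef [ 532.9 -150.2  222.8] yaw -177.42 delta_tool [525.6 174.  222.9]
knob [254. 192.] 0.9 [ 532.  -148.2  149. ]
t 17.0 eef [ 532.9 -150.3  222.9] yaw -177.39 delta_tool [ 0.1  0.6 92.9]
[-0.36  0.35  1.64  0.    1.15 -1.98]
[252.40369429 197.82912277]
[130 151 158 145 109 113 111 118 188 210 210 210 213 212 213 215 215 217
 219 221 223 218 167 128 166 186 187 187 183 185 121 125 125 124 124]
[214 217 215 215 213 214 210 199 188 214 214 214 214 213 215 215 214 212
 211 213 212 213 191 195 189 186 189 190 189 190]
```

Request:
play_rows([
  [0,0.6,15],
  [0,0,20],
  [0,0,20],
  [0,0,18],
  [0,0,12],
  [0,0,6],
  [0,0,1.9],
  [0,0,0],
], spin=[0,0,0,0,0,0,0,0], claw=[0,0,0,0,0,0,0,0])

```text
time: 17.8
eef_pos: [533.1, -150.2, 130.3]
orientation: [0.0, -0.024, 1.0, -0.0]
wrist_force: [-0.5, 0.1, -0.1]
opening: 46.4
grasp_force: 0.0
```

Request:
play_rows([
  [0,0,0],
  [0,0,0],
  [0,0,0],
  [0,0,0],
  [0,0,0],
  [0,0,0],
], spin=[0,0,0,0,0,0], claw=[0.3,0.4,0.5,0.6,0.6,0.6], grip_force=15)

```text
time: 18.4
eef_pos: [533.0, -150.3, 130.2]
orientation: [0.0, -0.024, 1.0, -0.0]
wrist_force: [-1.0, -1.4, 2.3]
opening: 23.6
grasp_force: 15.0
```

Request:
play_rows([
  [0,0,0],
  [0,0,0.25],
  [0,0,0.25],
  [0,0,0.25],
  [0,0,0.25],
  [0,0,0.25],
  [0,0,0.25],
  [0,0,0],
], spin=[0,0.1,0.1,0.1,0.1,0.1,0.1,0], claw=[0.6,0.6,0.6,0.6,0.6,0.6,0.6,0.6], grip_force=25)

```text
time: 19.2
eef_pos: [533.0, -150.6, 128.7]
orientation: [0.0, 0.273, 0.962, -0.0]
wrist_force: [-1.7, -3.9, 4.0]
opening: 23.7
grasp_force: 25.0
```

```bash
python3 - <<'E'
from h import *
s=env.state();print(s['wrist_force'],s['ft_torque'],s['eef_pos'],yaw()[0])
E
```

```text
[-1.71840132 -3.89995097  3.95737013] [-0.75230775  0.31731078 -0.07615377] [ 532.95374575 -150.64259529  128.659162  ] 148.3057984851046
```

Request:
play_rows([
  [0,-0.45,-0.2],
  [0,0,0.25],
  [0,0,0.25],
  [0,0,0.25],
  [0,0,0.25],
  [0,0,0.25],
  [0,0,0.25],
  [0,0,0],
], spin=[0,0.1,0.1,0.1,0.1,0.1,0.1,0], claw=[0.6,0.6,0.6,0.6,0.6,0.6,0.6,0.6])

```text
time: 20.0
eef_pos: [532.4, -151.0, 127.2]
orientation: [-0.0, 0.545, 0.839, -0.0]
wrist_force: [-2.3, -5.2, 3.5]
opening: 23.4
grasp_force: 25.0
```

```bash
cat > f.py <<'E'
from h import *
s=env.state();y,X=yaw();print('F',s['wrist_force'].round(1),'Ftool',(X.T@s['wrist_force']).round(1),s['ft_torque'].round(3),s['eef_pos'].round(2),'yaw',round(y,1),'q6',s['joint_positions'][5].round(2))
E
python3 f.py
```

```text
F [-2.3 -5.2  3.5] Ftool [-3.8 -4.2 -3.5] [-1.043  0.547 -0.128] [ 532.39 -150.95  127.15] yaw 114.0 q6 -0.78
```

Request:
play_rows([
  [-0.5,-0.6,-0.2],
  [0,0,0],
  [0,0,0],
], spin=[0,0,0], claw=[0.6,0.6,0.6])

```text
time: 20.3
eef_pos: [532.2, -151.2, 127.2]
orientation: [-0.0, 0.544, 0.839, -0.0]
wrist_force: [-1.1, -2.5, 1.4]
opening: 23.3
grasp_force: 25.0
```

```bash
python3 f.py
```

```text
F [-1.1 -2.5  1.4] Ftool [-1.8 -2.1 -1.4] [-0.692  0.142 -0.007] [ 532.23 -151.23  127.23] yaw 114.1 q6 -0.78
```

Forces have dropped. I'll keep winding and feel for contact.

Request:
play_rows([
  [-0.2,-0.3,0],
  [0,0,0.25],
  [0,0,0.25],
  [0,0,0.25],
  [0,0,0.25],
  [0,0,0],
], spin=[0,0.1,0.1,0.1,0.1,0], claw=[0.6,0.6,0.6,0.6,0.6,0.6])

```text
time: 20.9
eef_pos: [531.9, -151.5, 126.2]
orientation: [-0.0, 0.701, 0.713, -0.0]
wrist_force: [-2.5, -2.2, 1.1]
opening: 23.5
grasp_force: 25.0
```

```bash
python3 f.py
```

```text
F [-2.5 -2.2  1.1] Ftool [-2.1 -2.5 -1.1] [-0.527  0.477 -0.044] [ 531.86 -151.46  126.22] yaw 91.0 q6 -0.38
```

Request:
play_rows([
  [0,0,0],
  [0,0,0.25],
  [0,0,0.25],
  [0,0,0.25],
  [0,0,0],
], spin=[0,0.1,0.1,0.1,0], claw=[0.6,0.6,0.6,0.6,0.6])

```text
time: 21.4
eef_pos: [531.7, -151.4, 125.5]
orientation: [-0.0, 0.799, 0.601, -0.0]
wrist_force: [-3.8, -1.9, 2.9]
opening: 23.7
grasp_force: 25.0
```

```bash
python3 f.py
```

```text
F [-3.8 -1.9  2.9] Ftool [-2.9 -3.1 -2.9] [-0.573  0.841 -0.069] [ 531.71 -151.42  125.49] yaw 74.0 q6 -0.08
```

Request:
play_rows([
  [-0.3,-0.4,-0.05],
  [0,0,0.25],
  [0,0,0.25],
  [0,0,0],
  [0,0,0],
], spin=[0,0.1,0.1,0,0], claw=[0.6,0.6,0.6,0.6,0.6])

```text
time: 21.9
eef_pos: [531.4, -151.5, 125.0]
orientation: [-0.0, 0.854, 0.52, -0.0]
wrist_force: [-3.1, -1.1, 2.5]
opening: 23.5
grasp_force: 25.0
```

```bash
python3 f.py
```

```text
F [-3.1 -1.1  2.5] Ftool [-2.4 -2.2 -2.5] [-0.3    0.847 -0.011] [ 531.4  -151.53  125.  ] yaw 62.7 q6 0.11
```

Request:
play_rows([
  [0,0,0.25],
  [0,0,0.25],
  [0,0,0],
  [0,0,0],
], spin=[0.1,0.1,0,0], claw=[0.6,0.6,0.6,0.6])

```text
time: 22.3
eef_pos: [531.3, -151.5, 124.5]
orientation: [-0.0, 0.902, 0.433, -0.0]
wrist_force: [-4.8, -0.1, 2.1]
opening: 23.3
grasp_force: 25.0
```

```bash
python3 f.py
```

```text
F [-4.8 -0.1  2.1] Ftool [-3.1 -3.7 -2.1] [-0.053  1.121 -0.027] [ 531.31 -151.5   124.48] yaw 51.3 q6 0.31
```

Request:
play_rows([
  [-0.3,-0.4,0],
  [0,0,0.25],
  [0,0,0.25],
  [0,0,0],
  [0,0,0],
], spin=[0,0.1,0.1,0,0], claw=[0.6,0.6,0.6,0.6,0.6])

```text
time: 22.8
eef_pos: [531.0, -151.5, 124.0]
orientation: [-0.0, 0.94, 0.34, -0.0]
wrist_force: [-4.1, 1.3, 1.1]
opening: 23.5
grasp_force: 25.0
```

```bash
python3 f.py
```

```text
F [-4.1  1.3  1.1] Ftool [-2.3 -3.6 -1.1] [ 0.225  0.955 -0.068] [ 531.  -151.5  124. ] yaw 39.8 q6 0.51
```

Request:
play_rows([
  [0,0,0.25],
  [0,0,0.25],
  [0,0,0],
  [0,0,0],
], spin=[0.1,0.1,0,0], claw=[0.6,0.6,0.6,0.6])

```text
time: 23.2
eef_pos: [531.0, -151.4, 123.6]
orientation: [-0.0, 0.97, 0.244, -0.0]
wrist_force: [-5.2, 1.8, 2.4]
opening: 23.7
grasp_force: 25.0
```

```bash
python3 f.py
```

```text
F [-5.2  1.8  2.4] Ftool [-3.8 -4.1 -2.4] [0.416 1.116 0.034] [ 530.96 -151.38  123.63] yaw 28.3 q6 0.72
```

Request:
play_rows([
  [-0.3,-0.4,0],
  [0,0,0.25],
  [0,0,0],
  [0,0,0],
], spin=[0,0.1,0,0], claw=[0.6,0.6,0.6,0.6])

```text
time: 23.6
eef_pos: [530.8, -151.3, 123.6]
orientation: [-0.0, 0.981, 0.196, 0.0]
wrist_force: [-3.4, 3.3, 4.7]
opening: 23.4
grasp_force: 25.0
```

```bash
python3 f.py
```

```text
F [-3.4  3.3  4.7] Ftool [-1.9 -4.4 -4.7] [0.645 1.007 0.009] [ 530.81 -151.35  123.58] yaw 22.6 q6 0.81
```

Request:
play_rows([
  [0,0,0.25],
  [0,0,0],
  [0,0,0],
], spin=[0.1,0,0], claw=[0.6,0.6,0.6])

```text
time: 23.9
eef_pos: [530.8, -151.3, 123.5]
orientation: [-0.0, 0.989, 0.146, 0.0]
wrist_force: [-5.2, 3.6, 6.0]
opening: 23.0
grasp_force: 25.0
```

```bash
python3 f.py
```

```text
F [-5.2  3.6  6. ] Ftool [-3.9 -4.9 -6. ] [7.470e-01 1.164e+00 1.000e-03] [ 530.83 -151.3   123.5 ] yaw 16.8 q6 0.92
```

The sinking has stopped, so the tip is on the coupon. I'll take off the down-push and turn on through the slip.

Request:
play_rows([
  [-0.2,-0.3,-0.3],
  [0,0,0],
  [0,0,0],
  [0,0,0],
  [0,0,0],
], spin=[0,0.05,0.05,0,0], claw=[0.6,0.6,0.6,0.6,0.6])

```text
time: 24.4
eef_pos: [530.6, -151.2, 123.6]
orientation: [-0.0, 0.995, 0.096, 0.0]
wrist_force: [-2.6, 4.5, 4.5]
opening: 23.6
grasp_force: 25.0
```

```bash
python3 f.py
```

```text
F [-2.6  4.5  4.5] Ftool [-1.7 -4.9 -4.5] [0.819 0.801 0.005] [ 530.57 -151.18  123.56] yaw 11.0 q6 1.02
```

Request:
play_rows([
  [0,0,-0.35],
  [0,0,0],
  [0,0,0],
  [0,0,0],
], spin=[0,0.05,0.05,0], claw=[0.6,0.6,0.6,0.6])

```text
time: 24.8
eef_pos: [530.4, -151.1, 123.6]
orientation: [-0.0, 0.999, 0.045, -0.0]
wrist_force: [-2.0, 4.6, 0.5]
opening: 23.3
grasp_force: 25.0
```

```bash
python3 f.py
```

```text
F [-2.   4.6  0.5] Ftool [-1.6 -4.8 -0.5] [0.897 0.528 0.007] [ 530.39 -151.1   123.6 ] yaw 5.2 q6 1.12
```

Request:
play_rows([
  [0,-0.3,0],
  [0,0,0],
  [0,0,0],
  [0,0,0],
  [0,0,0],
  [0,0,0],
], spin=[0,0.08,0.08,0.08,0.08,0], claw=[0.6,0.6,0.6,0.6,0.6,0.6])

```text
time: 25.4
eef_pos: [530.4, -150.7, 123.6]
orientation: [-0.0, 0.993, -0.115, -0.0]
wrist_force: [-1.6, 4.7, -0.7]
opening: 23.6
grasp_force: 25.0
```

```bash
python3 f.py
```

```text
F [-1.6  4.7 -0.7] Ftool [-2.7 -4.2  0.7] [ 1.012  0.459 -0.012] [ 530.37 -150.73  123.6 ] yaw -13.2 q6 1.44
```

Request:
play_rows([
  [0,0,0],
  [0,0,0],
  [0,0,0],
  [0,0,0],
  [0,0,0],
  [0,0,0],
], spin=[0,0.08,0.08,0.08,0.08,0], claw=[0.6,0.6,0.6,0.6,0.6,0.6])

```text
time: 26.0
eef_pos: [530.5, -150.5, 123.6]
orientation: [-0.0, 0.962, -0.272, -0.0]
wrist_force: [-0.4, 6.4, -1.6]
opening: 23.8
grasp_force: 25.0
```

```bash
python3 f.py
```

```text
F [-0.4  6.4 -1.6] Ftool [-3.7 -5.2  1.6] [1.33  0.288 0.043] [ 530.48 -150.55  123.62] yaw -31.6 q6 1.76
```

Request:
play_rows([
  [-0.3,-0.5,0.15],
  [0,0,0],
  [0,0,0],
  [0,0,0],
  [0,0,0],
  [0,0,0],
  [0,0,0],
], spin=[0,0,0.08,0.08,0.08,0.08,0], claw=[0.6,0.6,0.6,0.6,0.6,0.6,0.6])

```text
time: 26.7
eef_pos: [530.7, -150.1, 123.6]
orientation: [-0.0, 0.906, -0.422, 0.0]
wrist_force: [-0.3, 6.1, 0.2]
opening: 23.4
grasp_force: 25.0
```

```bash
python3 f.py
```

```text
F [-0.3  6.1  0.2] Ftool [-4.9 -3.7 -0.2] [1.251 0.159 0.009] [ 530.67 -150.14  123.64] yaw -50.0 q6 2.08
```

Request:
play_rows([
  [0,0,0],
  [0,0,0],
  [0,0,0],
  [0,0,0],
  [0,0,0],
  [0,0,-10],
  [0,0,-25],
  [0,0,-30],
], spin=[0,0,0,0,0,0,0,0], claw=[0.45,0.3,0.1,0,0,0,0,0])

```text
time: 27.5
eef_pos: [530.0, -150.3, 189.4]
orientation: [0.0, 0.907, -0.421, -0.001]
wrist_force: [0.5, 0.0, 0.3]
opening: 46.5
grasp_force: 0.0
```

Request:
play_rows([
  [0,0,-30],
  [0,0,-25],
  [0,0,-20],
  [0,0,0],
  [0,0,0],
], spin=[0,0,0,0,0], claw=[0,0,0,0,0])

```text
time: 28.0
eef_pos: [530.2, -150.3, 263.6]
orientation: [0.0, 0.907, -0.421, 0.0]
wrist_force: [-0.5, -1.4, -0.1]
opening: 46.4
grasp_force: 0.0
```

```bash
python3 f.py; python3 - <<'E'
from h import *
save('scene','s9.png');save('top','t9.png')
for n,z in dict(timer=25,label_tape=19,beaker=58,pen=8,plain_bar_mid=4,coupon_mid=34).items():
  for cam in ('top','scene'):
    for r in viewer.look_for(n,cam)[:2]: print(n,cam,np.round(r['centre']),round(r['conf'],2),at(cam,r['centre'],z).round())
E
```

```text
F [-0.5 -1.4 -0.1] Ftool [0.8 1.3 0.1] [0.053 0.135 0.024] [ 530.24 -150.35  263.59] yaw -49.9 q6 2.08
timer top [332. 153.] 0.45 [ 710. -167.   25.]
timer scene [341. 247.] 0.83 [ 676. -179.   25.]
timer scene [303. 262.] 0.29 [ 550. -140.   25.]
beaker top [148. 200.] 0.72 [551. 436.  58.]
beaker top [213. 185.] 0.31 [598. 227.  58.]
beaker scene [182. 174.] 0.53 [530. 411.  58.]
beaker scene [232. 199.] 0.24 [566. 181.  58.]
pen top [255. 185.] 0.66 [605.  90.   8.]
pen scene [253. 212.] 0.68 [610. 130.   8.]
plain_bar_mid top [214. 185.] 0.73 [606. 230.   4.]
plain_bar_mid scene [232. 199.] 0.52 [607. 236.   4.]
coupon_mid scene [278. 249.] 0.59 [530. -64.  34.]
```

```bash
python3 -c "
from plant import env
print(env.sign_off())"
```

```text
the job is handed in; nothing more can be done
None
```

I loaded the coupon against the stop with its far end between the rest's lips. I wound the spindle down 6.6 mm, turned the knob about 1.2 rad more through the ratchet's slip, and let go, leaving it clamped. The job is handed in at about 28 s; I judged clamping and slip only from hand height and wrist force, with no close look afterwards.

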